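Open a double-latched sample carrier and hold its gate wide

TASK

Open the front gate of the sample carrier for me and hold it open, so that I can draw the bottle tray out. First squeeze together the two ears of the main catch on the carrier's frame, so that the gate springs ajar onto its safety catch; then squeeze the two ears of the safety catch on the gate itself, swing the gate out past its half-open detent until it stands wide open, about square to the front, and finish while still holding it there, because its spring pulls it back when let go. Do not knock about the timer or the squeeze bottle that stand beside the carrier.

Things in the scene. Friction and masses are not known exactly. Their poses are not given: they have to be found in the camera images.
- main_catch (a point): main catch on the carrier's front top rail, above the gate's right end: two upright black ribbed ears beside a black block. Point: midway between the ears at squeezing height, 155 mm over the bench; x into the carrier, y from right to left ear (squeeze along y), z up. Squeezed by 6 mm each, it lets go and a sprung pin pushes the gate ajar in 0.5 s; keep squeezing until then
- safety_catch (a point): safety catch, same shape and size as the main catch, on the gate's own top rail at its middle; point midway between its ears at squeezing height, moving with the gate, 108 mm along the gate from the hinge axis. Axes as the main catch's, turning with the gate (squeeze along y). Its barbs stop the gate ajar until both ears are squeezed by 6 mm or more; past 0.25 rad they no longer matter
- gate_hinge (a point): on the vertical hinge axis of the gate, at the carrier's front left corner, at the same height as the catch points; axes as the main catch's. From above, the gate opens clockwise: its free right end swings out towards -x
- gate (a joint): opening angle of the gate, rad: 0 to 0.02 shut, about 0.07 ajar on the safety catch, 1.57 fully open at its stop. A closing spring pulls with 0.09 N m (shut) to 0.21 N m (open); a sprung roller detent resists between about 0.37 and 0.93 rad (up to 0.5 N m); let go wide open, the gate falls back to the detent, below 1 rad
- safety_left (a joint): travel of the safety catch's left ear (hinge side), m: 0 out, 0.009 squeezed fully in
- safety_right (a joint): travel of the safety catch's right ear, m: 0 out, 0.009 squeezed fully in
- gate_leaf: the gate itself with its safety catch: aluminium frame 256 mm long, 12 mm thick, 112 mm high with a clear panel, upper edge 126 mm over the bench; origin on the hinge axis at bench height; y points along the gate from its free end to the hinge, x through it to its rear face
- carrier: sample carrier, fixed: aluminium frame, clear panels and roof, 190 mm deep (x), 270 wide (y), 125 high, roof handle up to 162 mm; origin: centre of its underside, front with the gate to -x, y its left. Catch ears are 20 mm deep, 7 thick, 133 to 167 mm high; a pair is 48 mm over the outsides, 30 squeezed (9 mm travel, 3 to 7 N each). Steel arms and posts near the catches are under 138 mm high
- bench_timer: countdown timer on the bench, 56 x 65 x 60 mm; origin under its foot
- wash_bottle: white squeeze bottle with a red cap on the bench, 68 x 85 x 200 mm; origin under its foot

How it is judged:
By the outcome, as a careful person would: the job done as asked, in the order asked, and still so for the second after the job is handed in, while the arm keeps its last pose, push and grip.
It also fails if it takes over 48 s, if anything falls off the work surface, if the arm or the gripper's body presses on something with over 40 N, if the wrist force passes 120 N, or if a joint passes its speed limit or range.

ROBOT

A 6-joint arm with a two-finger parallel gripper is mounted at the origin on a cart in front of the work surface, level with it; the furniture and walls round the work are solid. World frame = base frame: x ahead of the robot, y to its left, z up, the work surface at z = 0. Lengths are in m, angles in rad, forces in N, time in s.
With the tool pointing down it reaches from about 0.35 to 1 m from the base axis. Payload 7.1 kg.
Tool frame: the origin (TCP) lies on the centre line of the jaws, within the pads' length; the fingertips stand env.tip_extent ahead of it and the grasp point (between the pads) lies 11 mm behind it (env.tip_extent is the distance from the TCP to the fingertips, in m); z points along the fingers, y is the line along which they close (so a half turn about z gives the same grasp; the last joint's range is limited). The gripper opens to 85 mm and grips with 20 to 120 N. Pads are 22 mm wide; open, the fingers measure 114 mm over their backs; the gripper's body (76 mm by 85 mm) begins 54 mm behind the grasp point. The pads swing forward as they close: fully open they stand 13 mm farther back than shut.
Start: joints at [1.192, 0.423, 1.63, -0, 1.089, -0.019], TCP at [0.22, 0.585, 0.239] pointing down, gripper open.
Joint ranges: [-3, 3], [-0.9, 2.11], [0.09, 2.58], [-1.31, 4.45], [0.11, 2.69], [-2.54, 2.54]. Speed limits (rad/s): [2.39, 2.39, 3.01, 3.14, 3.14, 3.14].

INTERFACE

Orientations are given as a unit quaternion [w, x, y, z].
In Python, from plant import env gives the robot as it stands. Calls block until the motion is done:
- env.goto(position, orientation): joint-space move of the TCP to a pose.
- env.line_to(position, vel=0.15, rotation=None): straight line of the TCP; rotation=None keeps the orientation; vel is the mean speed in m/s.
- env.goto_joints(angles): joint-space move.
- env.gripper_to(opening, f_grip=None): finger opening in m; f_grip is the grip in N (None keeps the last); returns when the fingers have stopped.
- env.dwell(seconds).
- env.ik(position, orientation): joint angles nearest the present ones, or None.
- env.capture(name): name is "scene" or "top" or "wrist"; returns a dict with "img" (400x640x3 uint8, red, green, blue), "fx", "fy", "cx", "cy" (pixels), "world_from_camera" (4x4, takes a point from camera to world coordinates). Camera axes: x right, y up, looking along -z (the intrinsics and any distortion apply to the point x, -y, -z); pixel columns grow to the right and rows downward; lengths in m; the calibration is good to about 2 mm. A picture is of the moment at which its call begins. There is no depth.
A pose or a line that the arm cannot do raises env.PlanningError and nothing moves.
- env.hand_in(): hands the job in; it is judged then, once.
Trained networks look in the newest picture that a camera, given by its name, has taken for a name from the list of things; names that differ only in an ending like _2 or _b are one class to them, and where a whole thing is asked for, a point or a joint stands for the part that bears it (a point fixed in the world has none). Each returns a list of dicts, best first, with "score" (0 to 1); they miss things now and then, are a little off and sometimes report something else, mostly with a low value. They report only what shows in the picture. A call takes as long as a camera call.
- env.find_in(label, camera): "box" ([centre column, centre row, width, height] in pixels, round what is visible of it).
- env.masks_of(label, camera): "region" (400x640 bool, what is visible of it) and "box" ([centre column, centre row, width, height] in pixels, round what is visible of it).
Readings, each from a call of its own:
- env.read_time_s(): time.
- env.read_q(): joint angles.
- env.read_qvel(): joint speeds.
- env.read_joint_efforts(): joint torques, N m.
- env.read_eef_pos(): TCP position.
- env.read_tcp_rot(): TCP orientation.
- env.read_ft_force(): force on the tool from outside, world axes, zero at the start.
- env.read_moment(): the same for the moment, N m.
- env.read_width(): finger opening in m.
- env.read_grasp_force(): force on a finger pad.
Only numpy, scipy, OpenCV 4.12 (cv2) and the standard library are available. Lean on these libraries where they do the work, as an engineer would, in place of code of your own. Each camera call takes 0.05 s, during which the arm holds its last target. There are 200 camera calls.

## Working session

There is one attempt and no reset: what is moved stays moved. The work goes in short steps, each a Python script; the robot and the scene stay as the last script left them, time stands still between calls to the robot, and variables do not carry over. Pictures are saved under pics/ and viewed, at most 10 in all, crops included, and the job is handed in when it is done.

```bash
mkdir -p pics; ls
python3 - <<'E'
from plant import env
import cv2,numpy as np
ims=[]
for c in ["scene","top"]:
    d=env.capture(c); ims.append(d["img"])
    print(c,d["fx"],d["fy"],d["cx"],d["cy"],[k for k in d]); print(np.round(d["world_from_camera"],3).tolist())
    for l in ["main_catch","safety_catch","gate_hinge","gate_leaf","carrier","bench_timer","wash_bottle"]:
        try: print(l,[(np.round(r["box"],1).tolist(),round(r["score"],2)) for r in env.find_in(l,c)][:2])
        except Exception as e: print(l,repr(e))
    cv2.imwrite(f"pics/{c}0.png",d["img"][:,:,::-1])
print(env.tip_extent,env.read_tcp_rot(),env.read_time_s())
E
```

```text
pics
scene 470.74578118198224 470.74578118198224 314.94574447799005 202.5805861280966 ['img', 'fx', 'fy', 'cx', 'cy', 'world_from_camera']
[[0.176, 0.852, -0.493, -0.055], [-0.984, 0.145, -0.1, -0.221], [-0.014, 0.503, 0.864, 1.339], [0.0, 0.0, 0.0, 1.0]]
main_catch [([242.0, 197.6, 107.3, 87.7], 0.6), ([235.0, 214.9, 5.4, 11.4], 0.51)]
safety_catch [([243.7, 223.2, 97.0, 41.0], 0.72)]
gate_hinge [([239.1, 199.1, 111.6, 83.1], 0.98)]
gate_leaf [([247.8, 223.6, 95.1, 33.3], 0.63), ([242.4, 196.8, 107.2, 86.3], 0.41)]
carrier [([239.1, 200.4, 104.2, 92.9], 0.57)]
bench_timer [([352.6, 243.1, 17.1, 21.4], 0.65)]
wash_bottle [([430.2, 228.9, 27.3, 38.2], 0.73)]
top 457.0812497615173 457.0812497615173 304.9574026725496 198.28082452053084 ['img', 'fx', 'fy', 'cx', 'cy', 'world_from_camera']
[[-0.008, 0.99, -0.141, 0.461], [-1.0, -0.011, -0.019, -0.081], [-0.021, 0.14, 0.99, 1.285], [0.0, 0.0, 0.0, 1.0]]
main_catch [([226.5, 193.2, 126.6, 114.5], 0.59)]
safety_catch [([239.2, 225.9, 104.5, 45.8], 0.81)]
gate_hinge [([225.5, 194.3, 124.0, 114.5], 0.64)]
gate_leaf [([237.4, 228.9, 101.0, 40.9], 0.85)]
carrier [([224.8, 194.4, 122.0, 112.7], 0.83)]
bench_timer [([360.1, 221.1, 17.0, 25.5], 0.74), ([442.6, 196.5, 39.6, 36.6], 0.21)]
wash_bottle [([441.4, 197.4, 38.7, 34.8], 0.77), ([237.2, 225.8, 104.1, 47.6], 0.33)]
0.008 [1.04107231e-05 1.78936673e-01 9.83860593e-01 2.27119039e-05] 0.8
```

View pics/scene0.png

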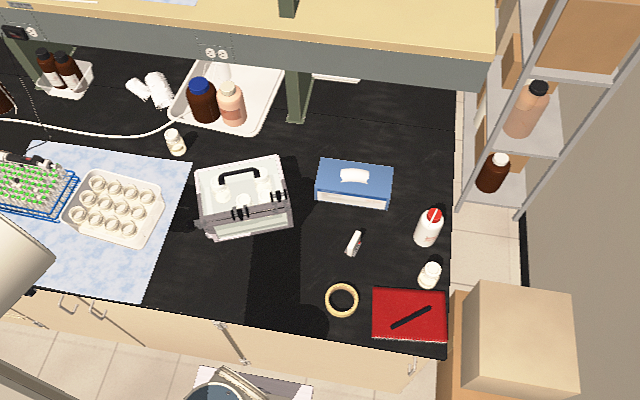

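View pics/top0.png

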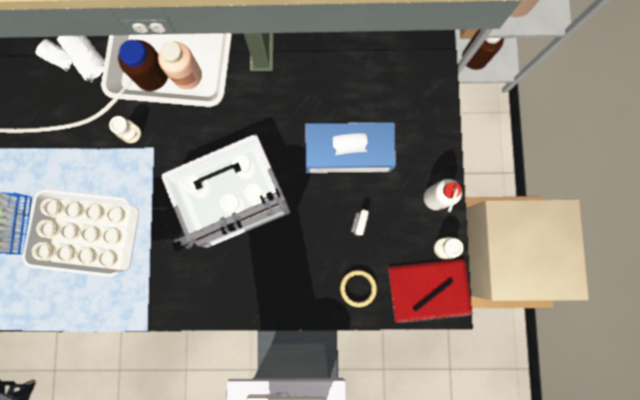

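Both views show the carrier left of centre (top: about 225,194), turned about 17–20°. Its front faces the robot, with the catches near scene (236,212) and (274,207). Next I'll zoom in and compute.

```bash
cat > h.py <<'E'
from plant import env
import cv2,numpy as np
from scipy.spatial.transform import Rotation as R
def dep(d,px,z):
    u,v=px; T=d["world_from_camera"]
    r=T[:3,:3]@np.array([(u-d["cx"])/d["fx"],-(v-d["cy"])/d["fy"],-1]); o=T[:3,3]
    return o+r*(z-o[2])/r[2]
def proj(d,P):
    T=np.linalg.inv(d["world_from_camera"]); p=T[:3,:3]@np.asarray(P)+T[:3,3]
    return np.array([d["cx"]+d["fx"]*p[0]/-p[2],d["cy"]+d["fy"]*p[1]/p[2]])
def quat(yaw):
    "tool down, closing line (tool y) along world angle yaw+90deg (carrier y when carrier yaw=yaw)"
    y=np.array([-np.sin(yaw),np.cos(yaw),0]); z=np.array([0,0,-1.]); x=np.cross(y,z)
    q=R.from_matrix(np.c_[x,y,z]).as_quat(); return q[[3,0,1,2]]
E
python3 - <<'E'
from h import *
a=env.capture("scene"); b=env.capture("top")
A=cv2.resize(a["img"][145:250,180:305],None,fx=6,fy=5.6,interpolation=cv2.INTER_CUBIC) if 0 else cv2.resize(a["img"][150:245,185:300],(690,570),interpolation=cv2.INTER_CUBIC)
B=cv2.resize(b["img"][130:255,155:295],(700,625)[:2],interpolation=cv2.INTER_CUBIC)
cv2.imwrite("pics/a1.png",A[:,:,::-1]); cv2.imwrite("pics/b1.png",cv2.resize(B,(672,600))[:,:,::-1])
E
```

```text
(no output)
```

View pics/a1.png

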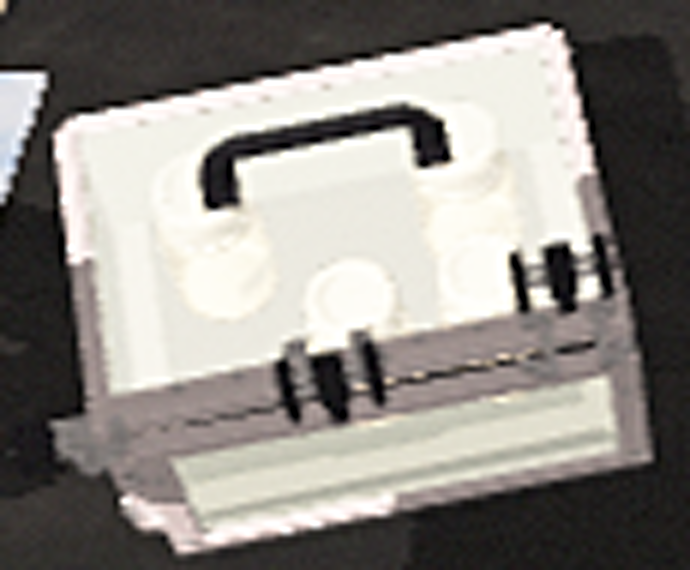

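View pics/b1.png

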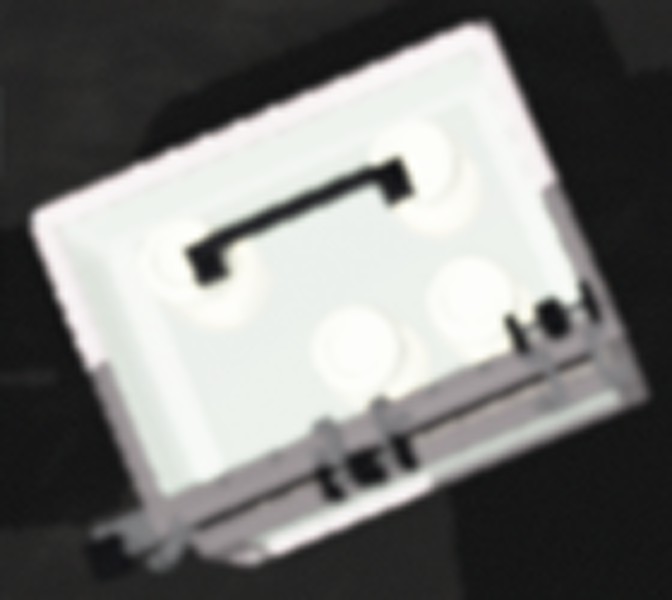

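The close-ups show the main catch ears at scene ≈(278.5,196) and top ≈(270,196). The safety catch is at scene ≈(240,213) and top ≈(231,227.5), with the hinge knob at top ≈(177,244). I'll triangulate next.

Run:
```python
from h import *
a=env.capture("scene"); b=env.capture("top")
S={"mL":(86.3,47.2),"mR":(100.7,44.7),"sL":(48,64.7),"sR":(61.7,61.3)}
T={"mL":(517,335),"mR":(590,302),"sL":(328,485),"sR":(405,455)}
for k in S:
    ps=np.add(S[k],(185,150)); pt=np.array(T[k])/4.8+(155,130)
    print(k,dep(a,ps,.15).round(4),dep(b,pt,.15).round(4))
m=dep(a,(278.5,195.9),.15);s=dep(a,(239.8,213),.15)
print("hinge top",dep(b,(176.9,244.6),.13))
# roof back corners / handle for yaw (top view)
for n,p in {"backL":(35,215),"backR":(488,25),"handL":(205,262),"handR":(395,180)}.items():
    print(n,dep(b,np.array(p)/4.8+(155,130),.16 if 'h' in n else .125).round(4))
for yaw in (.35,.4,.45):
  for p in (m,s):
    print(yaw,env.ik([p[0],p[1],.16],quat(yaw)), env.ik([p[0],p[1],.16],quat(yaw+np.pi)))
```

```text
mL [0.6206 0.0476 0.15  ] [0.6196 0.0479 0.15  ]
mR [0.6361 0.0075 0.15  ] [0.6367 0.0097 0.15  ]
sL [0.5445 0.1438 0.15  ] [0.542  0.1459 0.15  ]
sR [0.5621 0.1075 0.15  ] [0.5572 0.106  0.15  ]
hinge top [0.5102205  0.26738571 0.13      ]
backL [0.6916 0.3128 0.125 ]
backR [0.7942 0.0675 0.125 ]
handL [0.6585 0.2105 0.16  ]
handR [0.7011 0.1114 0.16  ]
0.35 [ 2.49704011e-02  5.23653190e-01  1.67352462e+00 -4.44089210e-16
  9.44414845e-01 -1.89582593e+00] [ 2.49704011e-02  5.23653190e-01  1.67352462e+00 -4.44089210e-16
  9.44414845e-01  1.24576673e+00]
0.35 [ 2.02651285e-01  4.44116564e-01  1.81497358e+00 -4.44089210e-16
  8.82502513e-01 -1.71814504e+00] [ 2.02651285e-01  4.44116564e-01  1.81497358e+00 -4.44089210e-16
  8.82502513e-01  1.42344761e+00]
0.4 [ 2.49704011e-02  5.23653190e-01  1.67352462e+00 -4.44089210e-16
  9.44414845e-01 -1.94582593e+00] [ 2.49704011e-02  5.23653190e-01  1.67352462e+00 -4.44089210e-16
  9.44414845e-01  1.19576673e+00]
0.4 [ 2.02651285e-01  4.44116564e-01  1.81497358e+00 -4.44089210e-16
  8.82502513e-01 -1.76814504e+00] [ 2.02651285e-01  4.44116564e-01  1.81497358e+00 -4.44089210e-16
  8.82502513e-01  1.37344761e+00]
0.45 [ 2.49704011e-02  5.23653190e-01  1.67352462e+00 -4.44089210e-16
  9.44414845e-01 -1.99582593e+00] [ 2.49704011e-02  5.23653190e-01  1.67352462e+00 -4.44089210e-16
  9.44414845e-01  1.14576673e+00]
0.45 [ 2.02651285e-01  4.44116564e-01  1.81497358e+00 -4.44089210e-16
  8.82502513e-01 -1.81814504e+00] [ 2.02651285e-01  4.44116564e-01  1.81497358e+00 -4.44089210e-16
  8.82502513e-01  1.32344761e+00]
```

Run:
```python
from h import *
p=env.read_eef_pos(); env.line_to([p[0],p[1],.32],vel=.3)
env.goto([.60,.06,.32],quat(.4))
d=env.capture("wrist"); np.save("w1.npy",d["world_from_camera"]); print(d["fx"],d["cx"],d["cy"],env.read_time_s(),env.read_q().round(2))
print(d["world_from_camera"].round(3).tolist())
for l in ["main_catch","safety_catch","gate_hinge"]:
    print(l,[(np.round(r["box"],1).tolist(),round(r["score"],2)) for r in env.find_in(l,"wrist")][:3])
for P in ([.628,.028,.15],[.5515,.126,.15],[.5095,.2255,.15]): print(proj(d,P))
cv2.imwrite("pics/w1.png",d["img"][:,:,::-1])
```

```text
349.6209349504307 318.7659687457005 198.0142837772646 3.775 [ 0.08  0.31  1.6   0.    1.23 -1.89]
[[-0.391, -0.883, -0.259, 0.534], [0.921, -0.375, -0.11, 0.032], [0.001, -0.281, 0.96, 0.454], [0.0, 0.0, 0.0, 1.0]]
main_catch [([408.6, 236.4, 327.3, 205.6], 0.86)]
safety_catch [([390.9, 165.9, 294.2, 63.9], 0.79)]
gate_hinge [([405.9, 237.3, 323.6, 207.0], 0.57)]
[273.52302711 193.12993123]
[409.01526884 157.81517709]
[531.97517544 158.02155613]
```

View pics/w1.png

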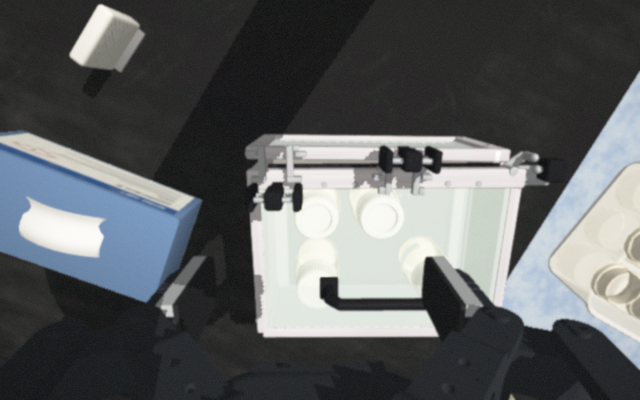

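The wrist view agrees with the estimate to within about 3 px: main ears at ≈(253,197) and (298,197), safety ears at ≈(386,160) and (433,160). The rail is nearly level in the image, so yaw is about 0.405. Next is the main catch.

Run:
```python
from h import *
d=env.capture("wrist")
m=dep(d,(275.5,196),.15); s=dep(d,(409.3,159),.15); print(m,s)
m=(m+[.628,.028,.15])/2; q=quat(.405)
env.goto([m[0],m[1],.22],q)
env.line_to([m[0],m[1],.151],vel=.1); print(env.read_ft_force().round(2))
env.gripper_to(.0305,25); print(env.read_width(),env.read_grasp_force(),env.read_ft_force().round(2))
env.dwell(.8); print(env.read_width(),env.read_ft_force().round(2))
c=env.capture("scene"); cv2.imwrite("pics/s2.png",cv2.resize(c["img"][130:260,170:330],(640,520),interpolation=cv2.INTER_CUBIC)[:,:,::-1])
env.gripper_to(.085); 
env.line_to([m[0],m[1],.24],vel=.2)
env.goto([s[0]-.02,s[1]-.03,.32],q)
d=env.capture("wrist"); cv2.imwrite("pics/w2.png",d["img"][:,:,::-1]); print(env.read_time_s())
print(proj(d,[.628,.028,.15]),proj(d,[.5515,.126,.15]))
```

```text
[0.62997561 0.03051346 0.15      ] [0.55243152 0.12664181 0.15      ]
[ 0.4  -0.52  0.06]
0.030719752389097344 6.5399955958127975 [-0.77 -0.4   6.35]
0.03035123965795135 [-1.46 -0.31  6.78]
8.5833
[211.88559248 242.37551508] [340.54390486 210.44950026]
```

View pics/w2.png

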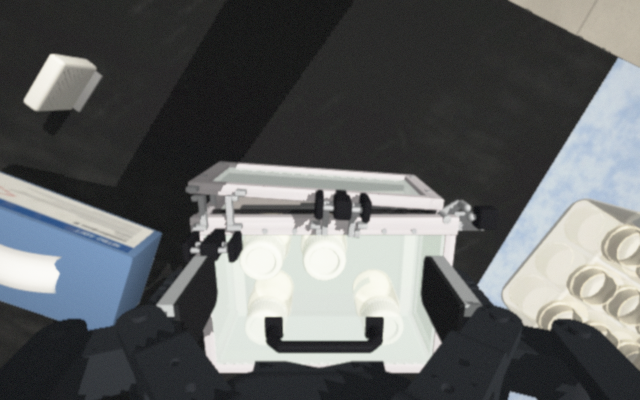

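The gate is now ajar, with a wedge gap visible. The safety ears sit at ≈(320,207) and (364,207). I'll squeeze the safety catch and swing the gate on an arc.

```bash
cat > arc.py <<'E'
from h import *
Y=.405; yc=np.array([-np.sin(Y),np.cos(Y)]); H=np.array([.552,.1263])+.108*yc
def pose(th,z=.151):
    v=R.from_euler('z',-th).as_matrix()[:2,:2]@(-yc*.108)
    return [*(H+v),z],quat(Y-th)
E
python3 - <<'E'
from arc import *
d=env.capture("wrist"); print(dep(d,(342,207),.15),pose(.07)[0])
for t in (.5,1,1.55): print(env.ik(*pose(t)).round(2))
p,q=pose(.07); env.goto([p[0],p[1],.22],q); env.line_to(p,vel=.1); print(env.read_ft_force().round(1))
env.gripper_to(.030,40); env.dwell(.2); print(env.read_width(),env.read_grasp_force(),env.read_ft_force().round(1))
for t in np.arange(.17,.40,.1):
    p,q=pose(t); env.line_to(p,vel=.06,rotation=q); print(round(t,2),env.read_time_s(),env.read_ft_force().round(1),env.read_width(),env.read_moment().round(2))
c=env.capture("top"); cv2.imwrite("pics/t3.png",cv2.resize(c["img"][120:290,130:330],(680,578),interpolation=cv2.INTER_CUBIC)[:,:,::-1])
E
```

```text
[0.54795752 0.12542392 0.15      ] [np.float64(0.5449530442263373), np.float64(0.12356674545357822), 0.151]
[ 0.21  0.39  1.94 -0.    0.81 -1.27]
[ 0.27  0.33  2.03 -0.    0.78 -0.71]
[ 0.39  0.31  2.07 -0.    0.76 -0.04]
[ 0.4 -0.4  0.7]
0.0300341201283708 7.380919978022575 [-2.7  1.3  6.2]
0.17 11.075 [-0.4  7.4  4. ] 0.03015516852700318 [1.28 0.23 0.13]
0.27 11.4083 [-2.1 14.4  2.5] 0.029919790852787703 [2.21 0.15 0.23]
0.37 11.7417 [ 0.6 21.9  0.5] 0.03030811904090937 [ 3.24 -0.07  0.26]
```

View pics/t3.png

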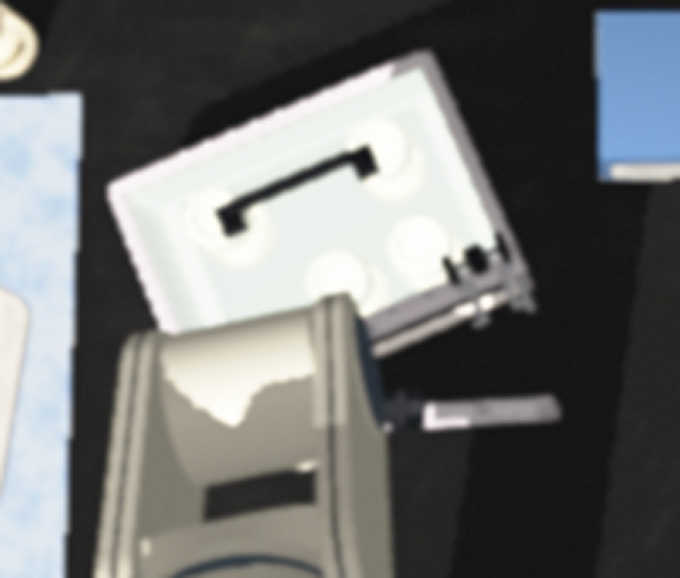

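The gate is out at about 0.37 rad with the hand holding it. A side force of 22 N toward the hinge is building up, so my hinge estimate is a bit off in x. I'll correct it from the force.

Run:
```python
from arc import *
th=.37
u=R.from_euler('z',-th).as_matrix()[:2,:2]@(-yc)
for k in (.0015,.003):
    p,q=pose(th); p=[*(np.array(p[:2])-u*k),p[2]]; env.line_to(p,vel=.03,rotation=q); env.dwell(.1)
    f=env.read_ft_force(); print(k,f.round(1),"radial",-(f[:2]@u),env.read_moment().round(2))
print(env.read_time_s(), H)
```

```text
0.0015 [-0.4 14.7  1.3] radial 14.694125389227366 [ 2.24 -0.06  0.2 ]
0.003 [-0.2  7.9  1.9] radial 7.92584192581304 [1.22 0.01 0.17]
12.4917 [0.50944597 0.22556306]
```

```bash
cat >> arc.py <<'E'
xc=np.array([np.cos(Y),np.sin(Y)]); A=.0165; H2=H+A*xc
def pose2(th,r,z=.151):
    M=R.from_euler('z',-th).as_matrix()[:2,:2]; u=M@(-yc)
    return [*(H2+M@(-.108*yc-A*xc)-r*u),z],quat(Y-th),u
E
python3 - <<'E'
from arc import *
r=0.; 
for th in [.37,.47,.57,.67,.77]:
    p,q,u=pose2(th,r); env.line_to(p,vel=.05,rotation=q)
    f=env.read_ft_force(); fr=-(f[:2]@u); t=np.array([-u[1],u[0]])
    print(round(th,2),round(env.read_time_s(),2),"rad",round(fr,1),"tan",round(f[:2]@t,1),"r",round(r*1e3,2),env.read_moment().round(2),round(env.read_width(),4))
    if abs(fr)>35: break
    r+=.7*fr/4600
c=env.capture("scene"); cv2.imwrite("pics/s4.png",cv2.resize(c["img"][130:290,150:350],(680,544),interpolation=cv2.INTER_CUBIC)[:,:,::-1])
E
```

```text
0.37 12.74 rad 0.0 tan 2.2 r 0.0 [-0.12 -0.16 -0.03] 0.0299
0.47 13.11 rad -1.4 tan 3.5 r 0.0 [-0.3  -0.53  0.04] 0.0303
0.57 13.47 rad -0.2 tan 0.9 r -0.21 [-0.06 -0.13 -0.05] 0.0306
0.67 13.84 rad -0.3 tan 3.5 r -0.24 [-0.21 -0.49 -0.  ] 0.0299
0.77 14.21 rad 0.6 tan 1.2 r -0.28 [-0.06 -0.18 -0.13] 0.0302
```

View pics/s4.png

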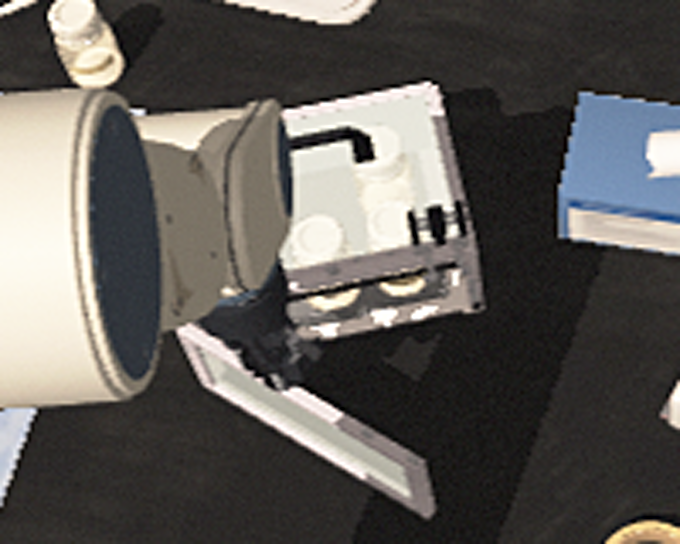

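The hinge model now fits, with almost no radial force. The gate is half open, its free end at crop ≈(430,500), and still in the grip. I'll carry on to wide open.

Run:
```python
from arc import *
r=-.0002
for th in [.87,.97,1.07,1.17,1.27,1.37,1.47,1.54]:
    p,q,u=pose2(th,r); env.line_to(p,vel=.05,rotation=q)
    f=env.read_ft_force(); fr=-(f[:2]@u); t=np.array([-u[1],u[0]])
    print(round(th,2),round(env.read_time_s(),2),"rad",round(fr,1),"tan",round(f[:2]@t,1),"r",round(r*1e3,2),env.read_moment().round(2),round(env.read_width(),4))
    if abs(fr)>35: break
    r+=.7*fr/4600
env.dwell(.5);print(env.read_ft_force().round(1))
ims=[env.capture(c)["img"][120:320,130:350] for c in("scene","top")]
cv2.imwrite("pics/s5.png",cv2.resize(np.hstack(ims),(800,364),interpolation=cv2.INTER_CUBIC)[:,:,::-1])
```

```text
0.87 14.62 rad 0.1 tan 1.8 r -0.2 [-0.13 -0.18 -0.06] 0.0301
0.97 14.99 rad -0.2 tan 1.8 r -0.18 [-0.24 -0.28 -0.06] 0.0302
1.07 15.36 rad 0.4 tan 1.6 r -0.21 [-0.25 -0.25 -0.1 ] 0.0306
1.17 15.72 rad 0.6 tan 2.9 r -0.15 [-0.28 -0.28 -0.07] 0.03
1.27 16.09 rad 0.4 tan 2.3 r -0.06 [-0.24 -0.25 -0.01] 0.03
1.37 16.46 rad -0.5 tan 2.1 r -0.0 [-0.31 -0.25 -0.09] 0.0304
1.47 16.82 rad 0.9 tan 2.3 r -0.08 [-0.39 -0.26 -0.07] 0.0296
1.54 17.12 rad 0.6 tan 3.4 r 0.05 [-0.36 -0.21 -0.03] 0.0304
[ 0.8 -1.8  7.6]
```

View pics/s5.png

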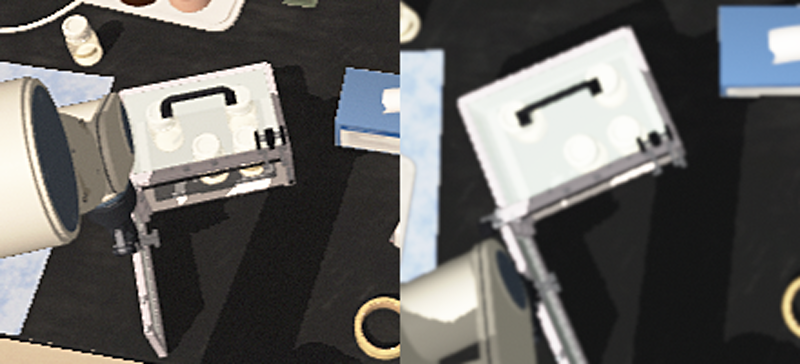

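The gate stands about square to the front, still held, with the opening clear. I'm handing in now.

```bash
python3 -c "
from plant import env
print(env.hand_in())"
```

```text
the job is handed in; nothing more can be done
None
```

The main catch was released, then the safety catch; the gate is swung wide open, about square to the front by eye, and the arm is still holding it there. The timer and squeeze bottle were not approached, and the job is handed in.

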